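Hang up the nested batter measures at the fish-cake stall

TASK

Tidy the two steel batter measures away: the narrow one is standing inside the wide one. First lift the narrow measure out and hang it by its handle on the taller hook stand, then hang the wide measure by its handle on the shorter hook stand. Let both hang still and do not shift or knock over anything else on the counter.

Things in the scene. Friction and masses are not known exactly. Their poses are not given: they have to be found in the camera images.
- narrow_center (a point): Centre (half-way up, on the axis) of the narrow measure: plain steel open-topped round cup, 46 mm outside diameter, 137 mm tall, wall 3 mm, about 130 g. Its z axis points to the open mouth, its x axis towards its handle. It starts upright inside the wide measure, loose, the upper 66 mm standing proud of the wide rim.
- narrow_eye (a point): Centre of the narrow measure's handle opening, 36 mm from the cup axis along the cup's x axis, 37.5 mm above the cup's centre (31 mm below its rim). The handle is a loop of 7 mm round bar in the cup's x-z plane with a square upper outer corner, into which a hook settles when let go. Opening 39 mm high (z), 26.5 mm wide (x); handle reaches 56.5 mm from the axis. Axes as the cup.
- wide_center (a point): Centre (half-way up, on the axis) of the wide measure: plain steel open-topped round cup, 66 mm outside diameter, 75 mm tall, wall 3 mm, floor 4 mm thick, about 160 g. z axis to the mouth, x axis towards its handle. Stands upright on the 4 mm thick tray.
- wide_eye (a point): Centre of the wide measure's handle opening, 47 mm from the cup axis along the cup's x axis, 4.5 mm above the cup's centre. The handle is a like loop of 7 mm round bar in the cup's x-z plane with a square upper outer corner. Opening 41 mm high (z), 27.5 mm wide (x); handle reaches 67.5 mm from the axis. Let go on the hook, the cup swings about 60 degrees, mouth outward. Axes as the cup.
- narrow: The narrow measure; origin at the centre of its underside (68.5 mm below point narrow_center), x axis towards its handle, z axis to the mouth.
- wide: The wide measure; origin at the centre of its underside (37.5 mm below point wide_center), x axis towards its handle, z axis to the mouth.
- tall_hook: The taller hook stand, fixed to the counter: 90 mm round dark base 10 mm high, 14 mm post and one hook of 8 mm bar. Origin at the centre of the base's underside; z is up. The hook leaves the post's top along the stand's -x axis, its axis level at 250 mm height out to 85 mm from the post axis, then slopes up to a tip at 100 mm that is 16 mm higher (20 mm to the top of the bar).
- tall_hook_seat (a point): Point on the axis of the level part of that hook, 58 mm out from the post axis, 250 mm above the counter: where a handle should hang. Same axes as the stand.
- low_hook: The shorter hook stand, fixed to the counter: 90 mm round dark base 10 mm high, 14 mm post and one hook of 8 mm bar. Origin at the centre of the base's underside; z is up. The hook leaves the post's top along the stand's -x axis, its axis level at 170 mm height out to 85 mm from the post axis, then slopes up to a tip at 100 mm that is 16 mm higher (20 mm to the top of the bar).
- low_hook_seat (a point): Point on the axis of the level part of that hook, 58 mm out from the post axis, 170 mm above the counter: where a handle should hang. Same axes as the stand.
- oil_center (a point): Bystander (leave alone): amber glass oil bottle, 62 mm diameter, 215 mm tall; stands to the left or right of the taller hook. Point at its centre, half-way up.
- bean_tin_center (a point): Bystander (leave alone): low steel tin, 60 mm diameter, 50 mm tall; on the other side of the taller hook from the oil bottle. Point at its centre, half-way up.
- syrup_center (a point): Bystander (leave alone): green glass syrup bottle, 60 mm diameter, 190 mm tall; stands to the left or right of the shorter hook. Point at its centre, half-way up.
- salt_center (a point): Bystander (leave alone): small white ceramic dish, 58 mm diameter, 42 mm tall; on the other side of the shorter hook from the syrup bottle. Point at its centre, half-way up.
- sugar_jar_center (a point): Bystander (leave alone): glass jar with metal lid, 52 mm diameter, 100 mm tall, on the tray. Point at its centre, half-way up.
- cup_center (a point): Bystander (leave alone): white ceramic cup, 54 mm diameter, 80 mm tall, on the tray. Point at its centre, half-way up.
Not all that is in view belongs to the job. Leave any green or yellow look-alike of the wide alone.

How it is judged:
By the outcome, as a careful person would: the job done as asked, in the order asked, and still so for the second after the job is handed in, with the robot touching nothing.
It also fails if it takes over 72 s, if anything falls off the work surface, if the arm or the gripper's body presses on something with over 40 N, if the wrist force passes 120 N, or if a joint passes its speed limit or range.

ROBOT

A 7-joint arm with a two-finger parallel gripper is mounted at the origin on the work surface. World frame = base frame: x ahead of the robot, y to its left, z up, the work surface at z = 0. Lengths are in m, angles in rad, forces in N, time in s.
With the tool pointing down it reaches from about 0.4 to 0.85 m from the base axis. Payload 10.4 kg.
Tool frame: the origin (TCP) lies on the front face of the gripper's body, between the roots of the fingers; the fingertips stand 73 mm ahead of it and the grasp point (between the pads) lies 54 mm ahead of it; z points along the fingers, y is the line along which they close (so a half turn about z gives the same grasp; the last joint's range is limited). The gripper opens to 85 mm and grips with 20 to 120 N. Pads are 22 mm wide; open, the fingers measure 114 mm over their backs; the gripper's body (76 mm by 85 mm) begins 54 mm behind the grasp point. The pads swing forward as they close: fully open they stand 13 mm farther back than shut.
Start: joints at [1.314, 0.332, -0.065, 1.46, 0.022, 1.35, -0.088], TCP at [0.145, -0.608, 0.304] pointing down, gripper open.
Joint ranges: [-2.6, 2.6], [-0.5, 2.12], [-1.47, 1.34], [0.16, 2.42], [-1.27, 4.41], [0.06, 2.06], [-2.6, 2.6]. Speed limits (rad/s): [2.22, 2.22, 2.79, 2.79, 3.14, 3.14, 3.14].

INTERFACE

Orientations are given as a unit quaternion [x, y, z, w].
In Python, from workcell import manip gives the robot as it stands.
- The arm moves only by the shell command python3 -m jog 'ROWS' [FORCE]. ROWS is JSON, a list of rows, each an object with "grip": the gripper command: -1 is fully open, 1 is shut, values between are in proportion; "slide": the shift along the tool's x, y, z in cm, a list of three; "yaw": the turn about the tool's z in rad. A call has 1 to 8 rows; each row shifts and turns the commanded pose from where the row before left it, along the tool's axes as they then stand; what a row does not reach is not made up. A row lasts 1/10 s, in which the tool goes at most 50 mm and 8.59 degrees, less where a joint would pass 70% of its speed; a pose out of reach is approached as far as the arm can. A call with a gripper value outside its range is refused whole. The fingers move at their own pace and stop on an object; FORCE is the grip in N (left out, the last holds). Time passes only in rows, so rows that do not move let the fingers close. It gives the time, the measured TCP pose, the force, the opening and the grip force at its end, in the units of the state.
- manip.get_obs(): the state, without advancing time (a new reading comes with each control period).
- manip.camera(name): name is "side" or "top" or "wrist"; returns the picture (480x640x3 uint8, blue, green, red); there is no depth.
- manip.calibration(name): a dict with "vfov" (degrees; the focal length in pixels is half the picture's height over the tangent of half this angle, whatever the lens; pixels are square), "cx", "cy" (the principal point, pixels), "camera_from_world" (4x4, takes a point from world to camera coordinates). Camera axes: x right, y down, z forward; pixel columns grow to the right and rows downward; lengths in m; the calibration is good to about 2 mm. A picture is of the moment at which its call begins: read the wrist's pose just before it. calibration takes no time and is no camera call; for the wrist camera it gives the pose at the moment of the call.
- manip.hand_in(): hands the job in; it is judged then, once.
Trained networks look in the newest picture that a camera, given by its name, has taken for a name from the list of things; names that differ only in an ending like _2 or _b are one class to them, and where a whole thing is asked for, a point or a joint stands for the part that bears it (a point fixed in the world has none). Each returns a list of dicts, best first, with "conf" (0 to 1); they miss things now and then, are a little off and sometimes report something else, mostly with a low value. They report only what shows in the picture. A call takes as long as a camera call. They do not tell look-alikes from the thing itself.
- manip.masks_of(thing, camera): "region" (480x640 bool, what is visible of it) and "centre" ([column, row] in pixels, amid what is visible of it).
The state is a dict: "clock": time; "joint_pos": joint angles; "joint_velocities": joint speeds; "tau": joint torques, N m; "position": TCP position; "ee_rot": TCP orientation; "ft_force": force on the tool from outside, world axes, zero at the start; "torque": the same for the moment, N m; "grip_width": opening from 0.0 (shut) to 1.0 (fully open); "grasp_force": force on a finger pad.
Only numpy, scipy, OpenCV 4.12 (cv2) and the standard library are available. Lean on these libraries where they do the work, as an engineer would, in place of code of your own. Each camera call takes 0.05 s, during which the arm holds its last target. There are 200 camera calls.

## Working session

There is one attempt and no reset: what is moved stays moved. The work goes in short steps, Python scripts to look and compute and a shell command to move; the robot and the scene stay as the last step left them, time stands still between calls to the robot, and variables do not carry over. Pictures are saved under pics/ and viewed, at most 10 in all, crops included, and the job is handed in when it is done.

```bash
ls; mkdir -p pics; python3 - <<'E'
from workcell import manip
import cv2,numpy as np
o=manip.get_obs();print(o)
for c in ["side","top","wrist"]:
    im=manip.camera(c);cv2.imwrite(f"pics/{c}0.png",im)
    k=manip.calibration(c);print(c,k['vfov'],k['cx'],k['cy'],np.round(k['camera_from_world'],4).tolist())
    for t in ["narrow","wide","tall_hook","low_hook","oil_center","bean_tin_center","syrup_center","salt_center","sugar_jar_center","cup_center"]:
        for d in manip.masks_of(t,c)[:2]:
            ys,xs=np.where(d['region']);print(c,t,round(d['conf'],2),np.round(d['centre']),xs.min(),xs.max(),ys.min(),ys.max()) if len(xs) else 0
E
```

```text
pics
{'clock': 0.0, 'joint_pos': array([ 1.31442353,  0.33284499, -0.06468282,  1.46097173,  0.02159178,
        1.349902  , -0.08850079]), 'joint_velocities': array([ 3.84684129e-04, -4.63852938e-04,  9.92350912e-04, -4.25028547e-04,
        1.18481998e-03, -7.43101273e-05, -1.07526483e-03]), 'tau': array([ 3.37413949e-04, -6.25437355e+01,  4.93911677e-02, -3.91609597e+01,
        1.63116760e-02,  9.64040577e-03,  3.86928821e-05]), 'position': array([ 0.14470576, -0.60772376,  0.30311809]), 'ee_rot': array([ 9.93176142e-01,  1.16621780e-01, -1.16138468e-04, -7.06011124e-04]), 'ft_force': array([-0.09985809, -0.46763112, -0.18720683]), 'torque': array([0.02468982, 0.0248908 , 0.00281525]), 'grasp_force': 0.0, 'grip_width': 1.0010082253478245}
side 44.17686995945502 320.85184452314905 247.0026755064992 [[-0.9958, -0.0914, -0.0001, 0.5605], [-0.0459, 0.5011, -0.8642, 0.1834], [0.079, -0.8605, -0.5032, 1.6629], [0.0, 0.0, 0.0, 1.0]]
side narrow 0.57 [314. 266.] 303 324 255 285
side wide 0.9 [359. 298.] 347 378 282 316
side wide 0.76 [308. 290.] 288 322 276 307
side tall_hook 0.96 [307. 
[... 975 characters left out ...]
 205 242 288
top low_hook 0.75 [429. 269.] 412 474 251 295
top oil_center 0.83 [142. 268.] 112 162 253 284
top bean_tin_center 0.83 [212. 282.] 199 224 270 293
top syrup_center 0.82 [476. 264.] 457 501 251 280
top syrup_center 0.51 [300. 246.] 295 319 216 251
top salt_center 0.88 [417. 298.] 405 426 287 309
top salt_center 0.68 [283. 197.] 274 294 183 210
top sugar_jar_center 0.9 [285. 196.] 275 294 185 208
top cup_center 0.75 [328. 190.] 322 341 179 204
top cup_center 0.28 [309. 232.] 299 326 220 244
wrist 62.6709866972365 317.69235898344147 236.97798664976958 [[0.2319, -0.9727, 0.0001, -0.6249], [-0.9323, -0.2222, 0.2853, -0.0367], [-0.2775, -0.0663, -0.9584, 0.3785], [0.0, 0.0, 0.0, 1.0]]
```

```bash
python3 - <<'E'
import cv2,numpy as np
t=cv2.imread("pics/top0.png")[150:330,100:520]; s=cv2.imread("pics/side0.png")[160:410,200:420]
cv2.imwrite("pics/v1.png",cv2.resize(t,(800,343),interpolation=cv2.INTER_CUBIC))
cv2.imwrite("pics/v2.png",cv2.resize(s,(528,600),interpolation=cv2.INTER_CUBIC))
E
```

```text
(no output)
```

View pics/v1.png

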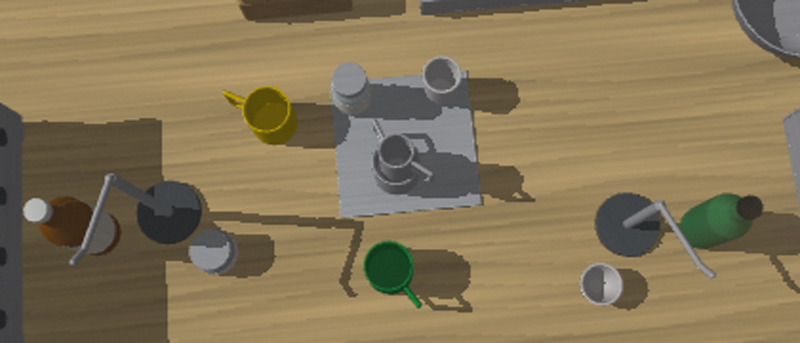

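View pics/v2.png

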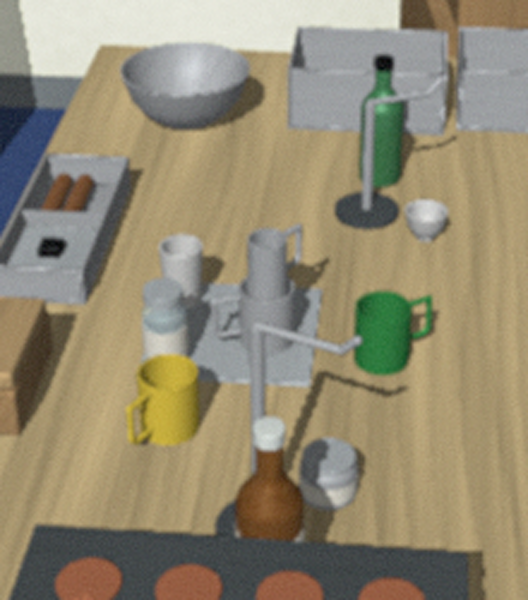

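```bash
cat > h.py <<'E'
from workcell import manip
import cv2,numpy as np
from scipy.optimize import minimize
from scipy.spatial.transform import Rotation as R
def cal(c):
    k=manip.calibration(c);f=240/np.tan(np.radians(k['vfov'])/2);return f,k['cx'],k['cy'],np.array(k['camera_from_world'])
def proj(K,P):
    f,cx,cy,T=K;P=np.atleast_2d(P)@T[:3,:3].T+T[:3,3];return np.c_[cx+f*P[:,0]/P[:,2],cy+f*P[:,1]/P[:,2]]
def ray(K,uv,z):
    f,cx,cy,T=K;d=T[:3,:3].T@np.array([(uv[0]-cx)/f,(uv[1]-cy)/f,1]);o=-T[:3,:3].T@T[:3,3];return o+d*(z-o[2])/d[2]
A=np.linspace(0,2*np.pi,24,endpoint=False)
ball=np.array([[np.cos(a)*np.cos(b),np.sin(a)*np.cos(b),np.sin(b)] for a in A for b in (-1.57,-.8,0,.8,1.57)])
def cyl(r,z0,z1):return np.vstack([np.c_[r*np.cos(A),r*np.sin(A),0*A+z] for z in(z0,z1)])
def bar(p,q,r):return np.vstack([ball*r+p,ball*r+q])
def hook(h):return [cyl(.045,0,.01),cyl(.007,.01,h),bar([0,0,h],[-.085,0,h],.004),bar([-.085,0,h],[-.1,0,h+.016],.004)]
def loop(r,reach,ez,oh,H):
    x=reach-.0035;a=ez+oh/2+.0035;b=ez-oh/2-.0035
    return [cyl(r,0,H),bar([r,0,a],[x,0,a],.0035),bar([x,0,a],[x,0,b],.0035),bar([x,0,b],[r,0,b],.0035)]
M={'tall_hook':hook(.25),'low_hook':hook(.17),'narrow':loop(.023,.0565,.106,.039,.137),'wide':loop(.033,.0675,.042,.041,.075)}
S=4
def render(K,parts,p,z=0,win=None):
    x,y,w=p;c,s=np.cos(w),np.sin(w);Rm=np.array([[c,-s,0],[s,c,0],[0,0,1]])
    m=np.zeros((480*S,640*S),np.uint8)
    for P in parts:
        q=proj(K,P@Rm.T+[x,y,z]);h=cv2.convexHull(((q+.5)*S).astype(np.int32));cv2.fillConvexPoly(m,h,255)
    return cv2.resize(m,(640,480),interpolation=cv2.INTER_AREA)/255.
def fit(K,name,reg,p0,z=0,zp=None):
    g=cv2.GaussianBlur(reg.astype(float),(0,0),1.5)
    f=lambda p:((cv2.GaussianBlur(render(K,M[name],p,z),(0,0),1.5)-g)**2).sum()
    best=None
    for dw in np.arange(-3,3.1,1.) if p0[2] is None else [0]:
        w=(dw if p0[2] is None else p0[2])
        r=minimize(f,[p0[0],p0[1],w],method='Nelder-Mead',options=dict(initial_simplex=np.array([p0[0],p0[1],w])+np.array([[0,0,0],[.02,0,0],[0,.02,0],[0,0,.5]]),xatol=1e-4,fatol=.01,maxiter=150))
        if best is None or r.fun<best.fun:best=r
    return best.x,best.fun/g.sum()
def overlay(im,K,items):
    for n,p,z in items:
        m=(render(K,M[n],p,z)>.5).astype(np.uint8);c,_=cv2.findContours(m,0,2);cv2.drawContours(im,c,-1,(0,0,255),1)
    return im
E
cat > a.py <<'E'
from h import *
im=manip.camera('top');K=cal('top');out=[]
for n,z,p0 in [('tall_hook',0,None),('low_hook',0,None),('narrow',.008,None)]:
    d=manip.masks_of(n,'top')[0];ys,xs=np.where(d['region'])
    g=ray(K,d['centre'],.1);p,e=fit(K,n,d['region'],[g[0],g[1],None],z);print(n,np.round(p,4),round(e,3),round(d['conf'],2));out.append((n,p,z))
for d in manip.masks_of('wide','top'):print('wide',round(d['conf'],2),d['centre'],d['region'].sum())
for n,h in dict(oil=.215,bean_tin=.05,syrup=.19,salt=.042,sugar_jar=.104,cup=.084).items():
    d=manip.masks_of(n+'_center','top')
    if d:print(n,round(d[0]['conf'],2),np.round(ray(K,d[0]['centre'],h*.5),3))
o=overlay(im.copy(),K,out)
cv2.imwrite('pics/v3.png',cv2.resize(o[150:330,100:520],(800,343),interpolation=cv2.INTER_CUBIC))
E
python3 a.py
```

```text
tall_hook [ 0.5622  0.3297 -0.3747] 0.008 0.82
low_hook [ 0.485  -0.3093  0.4426] 0.004 0.95
narrow [ 0.5903  0.0045 -2.2787] 0.026 0.69
wide 0.81 [239.0, 209.3] 650
wide 0.69 [302.9, 245.0] 202
wide 0.33 [477.8, 266.3] 880
oil 0.71 [0.534 0.427 0.107]
bean_tin 0.88 [0.499 0.261 0.025]
syrup 0.79 [ 0.466 -0.406  0.095]
salt 0.82 [ 0.405 -0.261  0.021]
sugar_jar 0.73 [0.701 0.052 0.052]
cup 0.61 [ 0.71  -0.068  0.042]
```

View pics/v3.png

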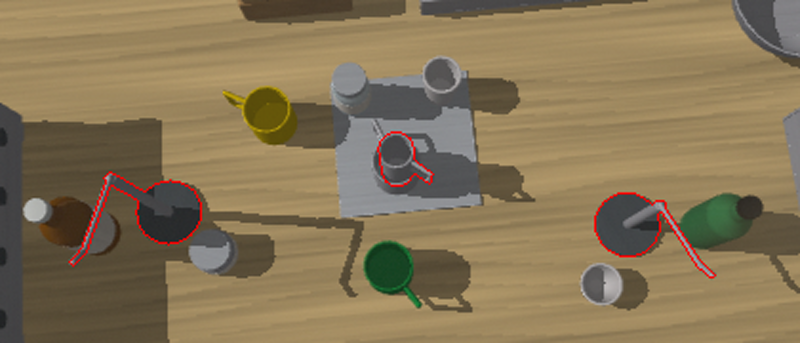

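The top view shows the narrow measure with its handle towards the robot, the wide one's handle pointing away, and fitted outlines lying well on both stands. I'll go above the nest.

```bash
python3 -m jog '[{"grip":-1,"slide":[2,-1.7,-1.2],"yaw":0},{"grip":-1,"slide":[3.6,-3.05,-1],"yaw":0},{"grip":-1,"slide":[3.6,-3.05,-1],"yaw":0},{"grip":-1,"slide":[3.6,-3.05,-1],"yaw":0},{"grip":-1,"slide":[3.6,-3.05,-1],"yaw":0},{"grip":-1,"slide":[3.6,-3.05,-1],"yaw":0},{"grip":-1,"slide":[3.6,-3.05,-1],"yaw":0},{"grip":-1,"slide":[3.6,-3.05,-0.5],"yaw":0}]' 60
python3 -m jog '[{"grip":-1,"slide":[3.6,-3.05,-0.5],"yaw":0},{"grip":-1,"slide":[3.6,-3.05,-0.5],"yaw":0},{"grip":-1,"slide":[3.6,-3.05,-0.5],"yaw":0},{"grip":-1,"slide":[3.6,-3.05,-0.5],"yaw":0},{"grip":-1,"slide":[3.6,-3.05,0],"yaw":0},{"grip":-1,"slide":[3.6,-3.05,0],"yaw":0},{"grip":-1,"slide":[3.6,-3.05,0],"yaw":0},{"grip":-1,"slide":[3.6,-3.05,0],"yaw":0}]'
python3 -m jog '[{"grip":-1,"slide":[0,0,0],"yaw":-0.12},{"grip":-1,"slide":[0,0,0],"yaw":-0.12},{"grip":-1,"slide":[0,0,0],"yaw":-0.13},{"grip":-1,"slide":[0,0,0],"yaw":-0.13},{"grip":-1,"slide":[0,0,0],"yaw":-0.13},{"grip":-1,"slide":[0,0,0],"yaw":0},{"grip":-1,"slide":[0,0,0],"yaw":0}]'
```

```text
clock: 3.0
position: [0.3569, -0.3191, 0.3821]
ee_rot: [0.993, 0.117, 0.0, 0.001]
ft_force: [0.6, -0.6, -0.2]
grip_width: 1.005
grasp_force: 0.0
clock: 3.8
position: [0.5805, -0.0152, 0.4012]
ee_rot: [0.993, 0.116, 0.0, 0.0]
ft_force: [0.7, -1.5, 0.1]
grip_width: 0.998
grasp_force: 0.0
clock: 4.5
position: [0.5797, -0.0168, 0.4009]
ee_rot: [0.909, 0.417, 0.0, 0.0]
ft_force: [0.0, -0.5, 0.4]
grip_width: 0.996
grasp_force: 0.0
```

```bash
cat > b.py <<'E'
from h import *
import sys
K=cal('wrist');im=manip.camera('wrist');out=[]
for n in ['narrow','wide']:
    z={'narrow':.008,'wide':.004}[n];w0={'narrow':-2.28,'wide':.6}[n]
    for d in manip.masks_of(n,'wrist')[:3]:
        ys,xs=np.where(d['region']);print(n,round(d['conf'],2),np.round(d['centre']),xs.min(),xs.max(),ys.min(),ys.max())
        p,e=fit(K,n,d['region'],[.59,.0045,w0],z);print(np.round(p,4),round(e,3))
        if d['conf']>.5:out.append((n,p,z))
cv2.imwrite('pics/w1raw.png',im);cv2.imwrite('pics/w1.png',overlay(im.copy(),K,out))
E
python3 b.py
```

```text
narrow 0.83 [312. 180.] 282 336 143 242
[ 0.5904  0.007  -2.2344] 0.007
wide 0.78 [272.   4.] 246 295 0 15
[ 0.5929 -0.0076  0.9065] 7.344
wide 0.77 [327. 141.] 278 343 105 189
[0.5944 0.0101 0.3693] 1.658
wide 0.58 [202. 230.] 167 241 195 292
[ 0.5929 -0.0076  0.9065] 1.776
```

View pics/w1.png

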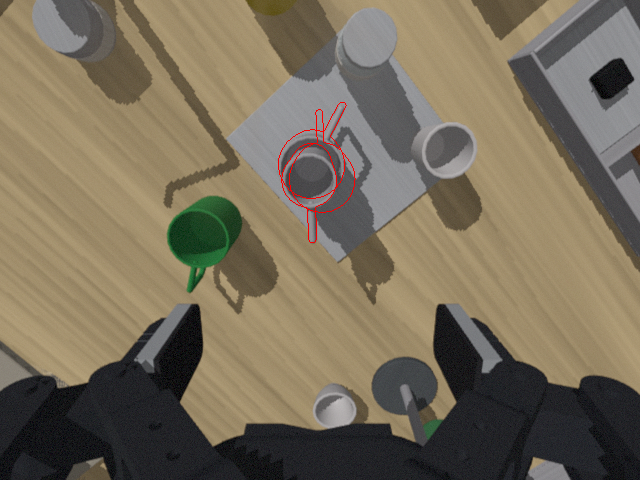

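```bash
python3 -m jog '[{"grip":-1,"slide":[2.5,-0.74,0],"yaw":-0.047},{"grip":-1,"slide":[0,0,4],"yaw":0},{"grip":-1,"slide":[0,0,4],"yaw":0},{"grip":-1,"slide":[0,0,4],"yaw":0},{"grip":-1,"slide":[0,0,0],"yaw":0}]'; cat > c.py <<'E'
from h import *
K=cal('wrist');im=manip.camera('wrist')
d=manip.masks_of('narrow','wrist')[0];print(d['conf'],fit(K,'narrow',d['region'],[.59,.007,-2.234],.008))
print(manip.get_obs()['position'])
for d in manip.masks_of('wide','wrist')[:3]:print(d['conf'],d['centre'])
cv2.imwrite('pics/w2.png',overlay(im.copy(),K,[('narrow',[.5904,.007,-2.234],.008)]))
E
python3 c.py
```

```text
clock: 5.15
position: [0.5881, 0.0065, 0.276]
ee_rot: [0.898, 0.439, -0.004, -0.002]
ft_force: [-0.6, 0.1, 0.1]
grip_width: 1.001
grasp_force: 0.0
0.74 (array([ 0.59051453,  0.00678119, -2.23567259]), np.float64(0.010319649940505281))
[0.590399   0.00719353 0.28187527]
0.89 [172.9, 280.3]
0.7 [344.9, 179.5]
0.67 [322.6, 244.7]
```

```bash
python3 -m jog '[{"grip":-1,"slide":[0,0,4],"yaw":0},{"grip":-1,"slide":[0,0,4],"yaw":0},{"grip":-1,"slide":[0,0,2.3],"yaw":0},{"grip":-1,"slide":[0,0,0],"yaw":0},{"grip":1,"slide":[0,0,0],"yaw":0},{"grip":1,"slide":[0,0,0],"yaw":0},{"grip":1,"slide":[0,0,0],"yaw":0},{"grip":1,"slide":[0,0,0],"yaw":0}]' 50
python3 -m jog '[{"grip":1,"slide":[0,0,0],"yaw":0},{"grip":1,"slide":[0,0,0],"yaw":0},{"grip":1,"slide":[0,0,0],"yaw":0}]'
```

```text
clock: 6.1
position: [0.5914, 0.0074, 0.1804]
ee_rot: [0.898, 0.44, 0.002, 0.001]
ft_force: [-0.7, -0.2, 8.1]
grip_width: 0.532
grasp_force: 50.5
clock: 6.4
position: [0.5914, 0.0074, 0.1804]
ee_rot: [0.898, 0.44, 0.002, 0.001]
ft_force: [-1.2, -0.2, 8.8]
grip_width: 0.537
grasp_force: 50.5
```

```bash
python3 -m jog '[{"grip":1,"slide":[0,0,-1],"yaw":0},{"grip":1,"slide":[0,0,-3],"yaw":0},{"grip":1,"slide":[0,0,-4],"yaw":0},{"grip":1,"slide":[0,0,-4],"yaw":0},{"grip":1,"slide":[0,0,-4],"yaw":0},{"grip":1,"slide":[0,0,-4],"yaw":0},{"grip":1,"slide":[0,0,-2],"yaw":0}]'
python3 -m jog '[{"grip":1,"slide":[0,-2,0],"yaw":0},{"grip":1,"slide":[0,-4,0],"yaw":0},{"grip":1,"slide":[0.2,-4,0],"yaw":0},{"grip":1,"slide":[0.2,-4,0],"yaw":0},{"grip":1,"slide":[0,-4,0],"yaw":0},{"grip":1,"slide":[0,-4,0],"yaw":0},{"grip":1,"slide":[0,-2.5,0],"yaw":0},{"grip":1,"slide":[0,0,0],"yaw":0}]'
cat > d.py <<'E'
from h import *
for c in ('top','side'):
    im=manip.camera(c);K=cal(c);cv2.imwrite(f'pics/{c}2.png',im)
    for n in('oil_center','syrup_center','narrow','wide'):
        for d in manip.masks_of(n,c)[:3]:
            print(c,n,round(d['conf'],2),np.round(d['centre'],1))
a=cv2.imread('pics/top2.png');b=cv2.imread('pics/side2.png')
t=cv2.resize(a[235:300,90:220],None,fx=4,fy=4,interpolation=cv2.INTER_CUBIC)
t2=cv2.resize(a[235:300,400:520],None,fx=4,fy=4,interpolation=cv2.INTER_CUBIC)[:, :480]
s=cv2.resize(b[315:400,270:370],None,fx=4,fy=4,interpolation=cv2.INTER_CUBIC)
s2=cv2.resize(b[170:255,320:400],None,fx=4,fy=4,interpolation=cv2.INTER_CUBIC)
o=np.zeros((600,800,3),np.uint8);o[:260,:400]=t[:, :400];o[:260,400:800]=t2[:, 0:400];o[260:600,:400]=s;o[260:600,400:720]=s2
cv2.imwrite('pics/v4.png',o)
E
python3 d.py
```

```text
clock: 7.1
position: [0.5904, 0.0077, 0.403]
ee_rot: [0.898, 0.44, 0.002, 0.001]
ft_force: [1.3, -0.0, -0.7]
grip_width: 0.534
grasp_force: 51.6
clock: 7.9
position: [0.3966, 0.1637, 0.3992]
ee_rot: [0.897, 0.442, 0.001, 0.002]
ft_force: [0.9, 0.2, -0.1]
grip_width: 0.531
grasp_force: 51.6
top oil_center 0.85 [131.6 264. ]
top oil_center 0.61 [307.8 238.5]
top syrup_center 0.84 [479.4 265. ]
top narrow 0.6 [244.5 314.2]
top wide 0.82 [305.6 290.9]
top wide 0.6 [308.4 236.1]
top wide 0.59 [240.2 208.9]
side oil_center 0.65 [311.9 369.2]
side syrup_center 0.91 [361.7 216.2]
side syrup_center 0.22 [310.7 286.8]
side narrow 0.67 [381.6 243.9]
side wide 0.9 [359.6 297.9]
side wide 0.89 [307.5 288.9]
side wide 0.89 [268.7 328.3]
```

View pics/v4.png

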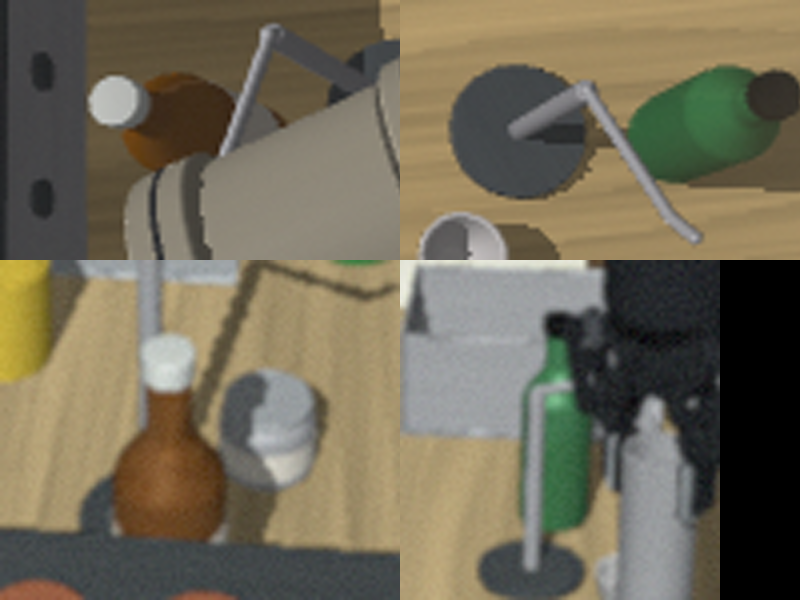

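```bash
python3 - <<'E'
from h import *
T=cal('top');S=cal('side')
o=ray(T,(119,260),.213);y=ray(T,(493.75,258.75),.188);print(o,y)
def sn(post,w,q):
    h=-np.array([np.cos(w),np.sin(w)]);n=np.array([-h[1],h[0]]);d=np.array(q[:2])-post;return np.round([d@h,d@n],4)
print('s,n oil',sn(np.array([.5622,.3297]),-.3747,o),'syrup',sn(np.array([.485,-.3093]),.4426,y))
for nm,q in(('oil',o),('syr',y)):
  for z in(.215,.19,.17,.15,.14,.13,.12,.11,.1,.08):
    uv=proj(S,[[q[0],q[1],z]])[0];d=(S[3][:3,:3]@[q[0],q[1],z]+S[3][:3,3])[2];print(nm,z,np.round(uv,1),'px/mm',round(S[0]/d/1000,3))
# silhouette widths per row
for n in('oil_center','syrup_center'):
  manip.camera('side');m=manip.masks_of(n,'side')[0]['region'];
  for r in range(0,480,3):
    x=np.where(m[r])[0]
    if len(x):print(r,x.min(),x.max(),end='; ')
  print()
o=manip.get_obs();print(o['position'],o['ee_rot'])
E
```

```text
[0.54038375 0.4279175  0.213     ] [ 0.46906092 -0.41092598  0.188     ]
s,n oil [ 0.0562 -0.0834] syrup [0.0579 0.085 ]
oil 0.215 [312.8 337.1] px/mm 0.481
oil 0.19 [312.9 346.5] px/mm 0.476
oil 0.17 [313.  353.8] px/mm 0.472
oil 0.15 [313.  361.1] px/mm 0.469
oil 0.14 [313.1 364.7] px/mm 0.467
oil 0.13 [313.1 368.2] px/mm 0.465
oil 0.12 [313.1 371.7] px/mm 0.463
oil 0.11 [313.2 375.2] px/mm 0.461
oil 0.1 [313.2 378.7] px/mm 0.459
oil 0.08 [313.2 385.6] px/mm 0.456
syr 0.215 [360.7 177.1] px/mm 0.304
syr 0.19 [360.4 184.1] px/mm 0.302
syr 0.17 [360.2 189.6] px/mm 0.3
syr 0.15 [360.  195.1] px/mm 0.299
syr 0.14 [359.9 197.8] px/mm 0.298
syr 0.13 [359.8 200.5] px/mm 0.297
syr 0.12 [359.7 203.2] px/mm 0.297
syr 0.11 [359.6 205.8] px/mm 0.296
syr 0.1 [359.5 208.5] px/mm 0.295
syr 0.08 [359.3 213.8] px/mm 0.294
336 306 316; 339 305 318; 342 305 318; 345 305 317; 348 306 317; 351 306 317; 354 306 317; 357 305 318; 360 302 321; 363 300 323; 366 298 325; 369 297 325; 372 298 325; 375 298 325; 378 298 326; 381 298 326; 384 302 326; 
183 358 359; 186 356 360; 189 355 360; 192 355 361; 195 354 362; 198 353 362; 201 352 361; 204 356 362; 207 356 363; 210 356 367; 213 356 367; 216 356 367; 219 356 367; 222 355 367; 225 355 367; 228 355 367; 231 355 367; 234 355 367; 237 355 365; 
[0.39924353 0.16046002 0.39784466] [ 8.98108237e-01  4.39774474e-01 -3.81666689e-05 -7.18303046e-05]
```

```bash
python3 -m jog '[{"grip":1,"slide":[1.56,-1.29,0],"yaw":0},{"grip":1,"slide":[3.06,-2.56,0],"yaw":0},{"grip":1,"slide":[3.06,-2.56,0],"yaw":0},{"grip":1,"slide":[3.06,-2.56,0],"yaw":0},{"grip":1,"slide":[3.06,-2.56,0],"yaw":0},{"grip":1,"slide":[3.06,-2.56,0],"yaw":0},{"grip":1,"slide":[1.5,-1.28,0],"yaw":0}]' 50
python3 -m jog '[{"grip":1,"slide":[0,0,0],"yaw":-0.1},{"grip":1,"slide":[0,0,0],"yaw":-0.1},{"grip":1,"slide":[0,0,0],"yaw":-0.085},{"grip":1,"slide":[0,0,0],"yaw":0},{"grip":1,"slide":[0,0,0],"yaw":0}]'
cat > g.py <<'E'
# tool-frame delta (cm, yaw) to a TCP target given as s,n_off(m) along a stand + z
from h import *
import sys
st={'tall':(.5622,.3297,-.3747),'low':(.485,-.3093,.4426)}
def to(stand,s,n,z,phi=None):
    px,py,w=st[stand];h=-np.array([np.cos(w),np.sin(w)]);q=np.array([-h[1],h[0]])*(-1 if stand=='tall' else 1) # +n = bottle side
    t=np.r_[np.array([px,py])+h*s+q*n,z];o=manip.get_obs();Rm=R.from_quat(o['ee_rot']).as_matrix()
    f=np.arctan2(Rm[1,0],Rm[0,0]);print('at',np.round(o['position'],4),'phi',round(f,4),'tilt',np.round(Rm[:2,2],4),'-> cm',np.round(Rm.T@(t-o['position'])*100,2),'yaw',None if phi is None else round(f-phi,4))
if __name__=='__main__':to(sys.argv[1],*map(float,sys.argv[2:]))
E
python3 g.py tall .14 .031 .398 1.196
```

```text
clock: 9.3
position: [0.3895, 0.4026, 0.3971]
ee_rot: [0.898, 0.441, -0.001, -0.001]
ft_force: [0.6, -1.2, -0.9]
grip_width: 0.534
grasp_force: 51.7
clock: 9.8
position: [0.3905, 0.3997, 0.3977]
ee_rot: [0.827, 0.562, -0.0, -0.0]
ft_force: [0.1, 0.1, -1.1]
grip_width: 0.532
grasp_force: 51.7
at [0.3905 0.3997 0.3977] phi 1.1929 tilt [-0.0003 -0.0001] -> cm [ 2.89  4.53 -0.03] yaw -0.0031
```

```bash
python3 -m jog '[{"grip":1,"slide":[1.45,2.26,0],"yaw":0},{"grip":1,"slide":[1.44,2.27,0],"yaw":0},{"grip":1,"slide":[0,0,3],"yaw":0},{"grip":1,"slide":[0,0,3],"yaw":0},{"grip":1,"slide":[0,0,1.25],"yaw":0},{"grip":1,"slide":[0,0,0],"yaw":0},{"grip":1,"slide":[0,0,0],"yaw":0}]'
cat > e.py <<'E'
from h import *
K=cal('wrist');im=manip.camera('wrist');p=np.array([.5622,.3297,-.3747]);out=[('tall_hook',p,0)]
o=manip.get_obs();Rm=R.from_quat(o['ee_rot']).as_matrix();f=np.arctan2(Rm[1,0],Rm[0,0])
out.append(('narrow',[o['position'][0],o['position'][1],f-np.pi],o['position'][2]-.1724))
cv2.imwrite('pics/w3.png',overlay(im,K,out))
E
python3 e.py; python3 g.py tall .14 .031 .3254 1.196
```

```text
clock: 10.5
position: [0.4432, 0.4103, 0.3266]
ee_rot: [0.827, 0.563, 0.001, -0.0]
ft_force: [-0.6, -0.2, -0.8]
grip_width: 0.535
grasp_force: 51.7
at [0.4432 0.4106 0.327 ] phi 1.1953 tilt [0.0015 0.0013] -> cm [-0.07  0.04  0.16] yaw -0.0007
```

View pics/w3.png

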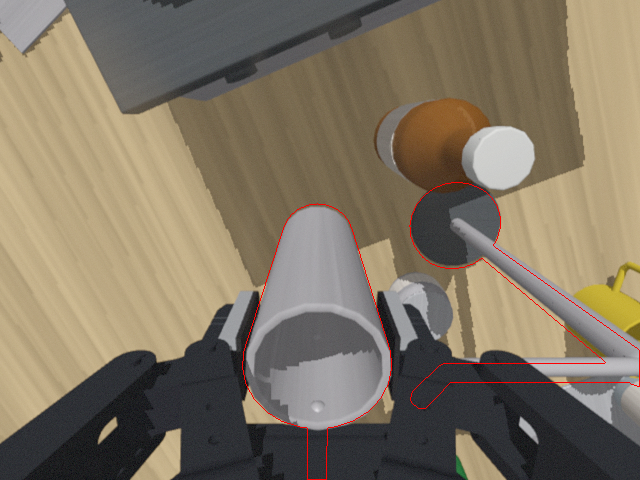

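```bash
python3 - <<'E'
from h import *
K=cal('wrist');h=np.array([-.9306,.366]);q=np.array([.366,.9306]);P=np.array([.5622,.3297])
for nm,uv,z in(('cap',(501,157),.215),('hookA',(500,367),.25),('hookB',(600,367),.25),('capL',(467,157),.215),('capR',(535,157),.215),('capfar',(500,125),.215),('post',(457,224),.25)):
    d=ray(K,uv,z)[:2]-P;print(nm,np.round([d@h,d@q],4))
manip.camera('wrist')
m=manip.masks_of('tall_hook','wrist')
for d in m[:2]:
    for c in(470,500,550,600,630):
        r=np.where(d['region'][:,c])[0];print(round(d['conf'],2),c,(r.min(),r.max()) if len(r) else None,end=' ')
E
```

```text
cap [0.0569 0.0884]
hookA [0.0617 0.0027]
hookB [0.0187 0.0027]
capL [0.0723 0.0885]
capR [0.0415 0.0884]
capfar [0.0592 0.1024]
post [0.0865 0.0662]
0.6 470 (np.int64(185), np.int64(360)) 0.6 500 (np.int64(248), np.int64(269)) 0.6 550 (np.int64(281), np.int64(375)) 0.6 600 (np.int64(316), np.int64(375)) 0.6 630 (np.int64(336), np.int64(375))
```

```bash
python3 -m jog '[{"grip":1,"slide":[0.18,0,0.16],"yaw":0},{"grip":1,"slide":[0,2,0],"yaw":0},{"grip":1,"slide":[0,2,0],"yaw":0},{"grip":1,"slide":[0,2,0],"yaw":0},{"grip":1,"slide":[0,2,0],"yaw":0},{"grip":1,"slide":[0,1.2,0],"yaw":0},{"grip":1,"slide":[0,1,0],"yaw":0},{"grip":1,"slide":[0,0,0],"yaw":0}]'
python3 g.py tall .038 .0335 .3254 1.196
```

```text
clock: 11.45
position: [0.54, 0.3735, 0.3234]
ee_rot: [0.827, 0.562, -0.0, -0.0]
ft_force: [-0.3, -0.1, -1.6]
grip_width: 0.534
grasp_force: 51.7
at [0.54   0.3735 0.3234] phi 1.1937 tilt [-0.0004 -0.0001] -> cm [ 0.09 -0.14 -0.2 ] yaw -0.0023
```

```bash
python3 -m jog '[{"grip":1,"slide":[-0.1,0,0.7],"yaw":0},{"grip":1,"slide":[0,0,0.7],"yaw":0},{"grip":1,"slide":[0,0,0.5],"yaw":0},{"grip":1,"slide":[0,0,0],"yaw":0}]' 
python3 -m jog '[{"grip":1,"slide":[0,0,0.2],"yaw":0},{"grip":1,"slide":[0,0,0],"yaw":0}]' 
python3 -m jog '[{"grip":1,"slide":[0,0,0.2],"yaw":0},{"grip":1,"slide":[0,0,0],"yaw":0}]' 
python3 g.py tall .038 .0335 .3 1.196
```

```text
clock: 11.85
position: [0.5377, 0.3734, 0.3037]
ee_rot: [0.826, 0.563, -0.001, 0.0]
ft_force: [0.3, 0.8, -1.9]
grip_width: 0.536
grasp_force: 51.7
clock: 12.05
position: [0.5382, 0.3735, 0.3027]
ee_rot: [0.826, 0.563, -0.0, 0.0]
ft_force: [-0.7, 0.1, -0.9]
grip_width: 0.53
grasp_force: 51.7
clock: 12.25
position: [0.5383, 0.3735, 0.3008]
ee_rot: [0.827, 0.563, 0.0, 0.0]
ft_force: [0.0, -0.3, -1.2]
grip_width: 0.538
grasp_force: 51.8
at [0.5383 0.3735 0.3008] phi 1.1958 tilt [0.0002 0.0001] -> cm [0.15 0.03 0.08] yaw -0.0002
```

```bash
python3 -m jog '[{"grip":1,"slide":[0,0,0.2],"yaw":0},{"grip":1,"slide":[0,0,0.2],"yaw":0},{"grip":1,"slide":[0,0,0],"yaw":0}]' 25
python3 -m jog '[{"grip":1,"slide":[-0.05,0,0.2],"yaw":0},{"grip":1,"slide":[-0.05,0,0.2],"yaw":0},{"grip":1,"slide":[0,0,0],"yaw":0}]' 25
python3 g.py tall .038 .0335 .3 1.196
```

```text
clock: 12.55
position: [0.5384, 0.3737, 0.2992]
ee_rot: [0.827, 0.563, 0.001, 0.0]
ft_force: [-2.8, -4.7, 15.8]
grip_width: 0.535
grasp_force: 53.1
clock: 12.85
position: [0.5384, 0.3732, 0.2961]
ee_rot: [0.827, 0.563, 0.002, 0.0]
ft_force: [-1.2, -2.2, 17.7]
grip_width: 0.537
grasp_force: 54.2
at [0.5384 0.3732 0.2961] phi 1.1954 tilt [0.0039 0.0023] -> cm [ 0.17  0.01 -0.39] yaw -0.0006
```

```bash
python3 -m jog '[{"grip":1,"slide":[-0.05,0,0.2],"yaw":0},{"grip":0.0,"slide":[-0.05,0,0.2],"yaw":0},{"grip":0.0,"slide":[0,0,0],"yaw":0}]' 20
python3 -m jog '[{"grip":0.0,"slide":[-0.05,0,0.2],"yaw":0},{"grip":0.0,"slide":[0,0,0],"yaw":0}]' 20
cat > e.py <<'E'
from h import *
import sys
K=cal('wrist');im=manip.camera('wrist');p=np.array([.5622+.0027*.366,.3297+.0027*.93,-.3747])
o=manip.get_obs();Rm=R.from_quat(o['ee_rot']).as_matrix();f=np.arctan2(Rm[1,0],Rm[0,0])
cv2.imwrite(sys.argv[1],overlay(im,K,[('narrow',[o['position'][0],o['position'][1],f-np.pi],o['position'][2]-.1724)]))
E
python3 e.py pics/w4.png; python3 g.py tall .038 .0335 .3 1.196
```

```text
clock: 13.15
position: [0.5382, 0.3726, 0.2927]
ee_rot: [0.827, 0.563, 0.003, 0.0]
ft_force: [-0.9, -1.2, 21.7]
grip_width: 0.529
grasp_force: 55.6
clock: 13.35
position: [0.5381, 0.3722, 0.2909]
ee_rot: [0.827, 0.563, 0.003, 0.0]
ft_force: [-0.3, -0.6, 20.8]
grip_width: 0.532
grasp_force: 56.3
at [0.5381 0.3722 0.2909] phi 1.1953 tilt [0.0052 0.0034] -> cm [ 0.28 -0.   -0.91] yaw -0.0007
```

View pics/w4.png

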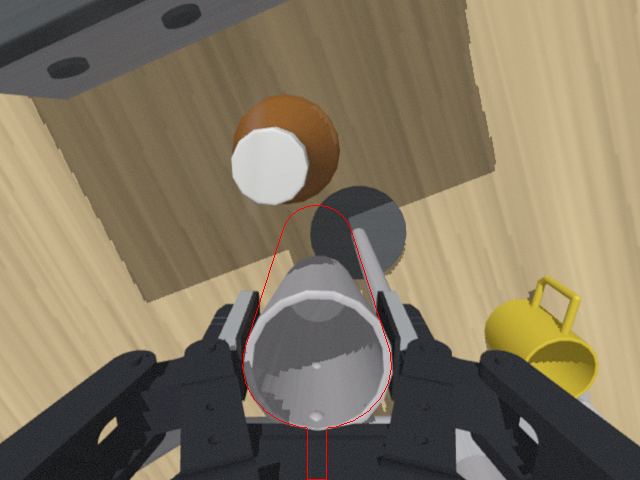

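```bash
python3 -m jog '[{"grip":0.0,"slide":[0.1,0,0.2],"yaw":0},{"grip":0.0,"slide":[0.1,0,0.2],"yaw":0},{"grip":0.0,"slide":[0.1,0,0.2],"yaw":0},{"grip":0.0,"slide":[0,0,0],"yaw":0}]' 20
python3 g.py tall .058 .0370 .281 1.196
```

```text
clock: 13.8
position: [0.5396, 0.3753, 0.2846]
ee_rot: [0.827, 0.563, 0.004, -0.0]
ft_force: [3.9, 5.2, 16.5]
grip_width: 0.533
grasp_force: 56.1
at [0.5396 0.3753 0.2846] phi 1.1953 tilt [0.0058 0.0045] -> cm [ 0.27 -2.03  0.35] yaw -0.0007
```

```bash
python3 -m jog '[{"grip":0.0,"slide":[0,-0.5,0],"yaw":0},{"grip":0.0,"slide":[0,-0.5,0],"yaw":0},{"grip":0.0,"slide":[0,-0.5,0],"yaw":0},{"grip":0.0,"slide":[0,-0.5,0],"yaw":0},{"grip":0.0,"slide":[0.15,0,0.2],"yaw":0},{"grip":0.0,"slide":[0.1,0,0.1],"yaw":0},{"grip":0.0,"slide":[0,0,0],"yaw":0}]' 20
python3 g.py tall .058 .0370 .281 1.196
```

```text
clock: 14.5
position: [0.521, 0.3858, 0.281]
ee_rot: [0.826, 0.563, 0.003, -0.001]
ft_force: [1.7, 7.0, 12.9]
grip_width: 0.533
grasp_force: 54.6
at [0.521  0.3858 0.281 ] phi 1.1966 tilt [0.0041 0.0053] -> cm [-0.01  0.09  0.  ] yaw 0.0006
```

```bash
python3 -m jog '[{"grip":-0.06,"slide":[0,0,0],"yaw":0},{"grip":-0.1,"slide":[0,0,0],"yaw":0},{"grip":-0.14,"slide":[0,0,0],"yaw":0}]' 20
python3 -m jog '[{"grip":-0.2,"slide":[0,0,0],"yaw":0},{"grip":-0.3,"slide":[0,0,0],"yaw":0},{"grip":-0.5,"slide":[0,0,0],"yaw":0},{"grip":-0.7,"slide":[0,0,0],"yaw":0},{"grip":-0.8,"slide":[0,0,0],"yaw":0},{"grip":-0.8,"slide":[0,0,0],"yaw":0}]' 20
python3 e.py pics/w5.png
```

```text
clock: 14.8
position: [0.5208, 0.3835, 0.2779]
ee_rot: [0.827, 0.563, 0.0, 0.0]
ft_force: [-0.1, 0.4, -1.3]
grip_width: 0.568
grasp_force: 0.0
clock: 15.4
position: [0.5207, 0.3836, 0.2777]
ee_rot: [0.827, 0.563, -0.0, 0.0]
ft_force: [-0.0, -0.0, -1.2]
grip_width: 0.898
grasp_force: 0.0
```

View pics/w5.png

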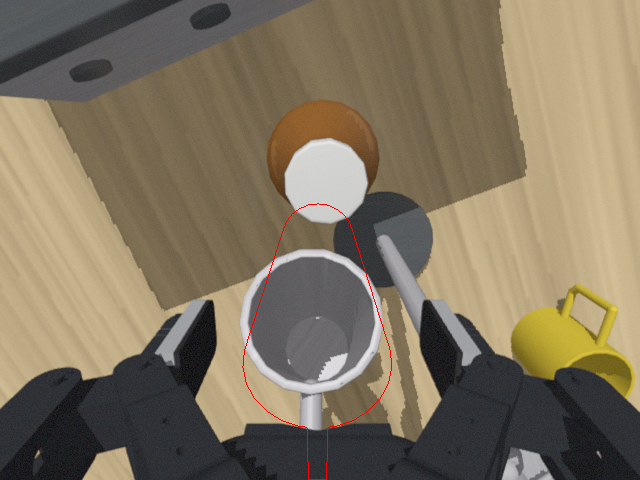

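The narrow measure hangs on the tall hook, tilted, with the rim (310,320) clear of the oil cap (325,180). I'll retreat upwards and look at the wide one.

```bash
python3 -m jog '[{"grip":-0.9,"slide":[0,0,-0.5],"yaw":0},{"grip":-1,"slide":[0,0,-1.5],"yaw":0},{"grip":-1,"slide":[0,0,-3],"yaw":0},{"grip":-1,"slide":[0,0,-4],"yaw":0},{"grip":-1,"slide":[0,0,-4],"yaw":0},{"grip":-1,"slide":[0,0,-2],"yaw":0},{"grip":-1,"slide":[0,0,0],"yaw":0}]'
cat > t.py <<'E'
from h import *
im=manip.camera('top');K=cal('top')
for n in('narrow','tall_hook','oil_center','wide'):
    for d in manip.masks_of(n,'top')[:3]:
        print(n,round(d['conf'],2),np.round(d['centre'],1))
        if n=='wide' and abs(d['centre'][0]-308)<12 and abs(d['centre'][1]-236)<12:
            print(fit(K,n,d['region'],[.59,.007,.4],.004))
E
python3 t.py; python3 g.py tall 0 0 .4 1.196
```

```text
clock: 16.15
position: [0.5204, 0.3845, 0.4326]
ee_rot: [0.826, 0.563, 0.003, -0.001]
ft_force: [-0.5, 1.3, -0.1]
grip_width: 1.001
grasp_force: 0.0
tall_hook 0.62 [184.9 259. ]
wide 0.71 [303.4 290.2]
wide 0.7 [308.1 237.5]
(array([0.59031774, 0.00548179, 0.40295501]), np.float64(0.002054682140148988))
wide 0.61 [237.6 208.3]
at [0.5207 0.3833 0.4269] phi 1.1959 tilt [-0.0009 -0.0011] -> cm [-3.47  5.83  2.7 ] yaw -0.0001
```

```bash
python3 -m jog '[{"grip":-1,"slide":[-2,1.27,0],"yaw":0},{"grip":-1,"slide":[-4.07,2.54,0],"yaw":0},{"grip":-1,"slide":[-4.07,2.54,0],"yaw":0},{"grip":-1,"slide":[-4.07,2.54,0],"yaw":0},{"grip":-1,"slide":[-4.07,2.54,0],"yaw":0},{"grip":-1,"slide":[-4.07,2.54,0],"yaw":0},{"grip":-1,"slide":[-4.07,2.54,0],"yaw":0},{"grip":-1,"slide":[-4.07,2.54,0],"yaw":0}]'
python3 -m jog '[{"grip":-1,"slide":[-2.1,1.27,0],"yaw":0},{"grip":-1,"slide":[0,0,1],"yaw":0.13},{"grip":-1,"slide":[0,0,3],"yaw":0.13},{"grip":-1,"slide":[0,0,3],"yaw":0.13},{"grip":-1,"slide":[0,0,3],"yaw":0.13},{"grip":-1,"slide":[0,0,3],"yaw":0.13},{"grip":-1,"slide":[0,0,2],"yaw":0.14},{"grip":-1,"slide":[0,0,0],"yaw":0}]'
python3 -m jog '[{"grip":-1,"slide":[0,0,0],"yaw":0}]'
cat > c.py <<'E'
from h import *
K=cal('wrist');im=manip.camera('wrist');o=manip.get_obs();Rm=R.from_quat(o['ee_rot']).as_matrix();f=np.arctan2(Rm[1,0],Rm[0,0]);print(o['position'],f)
for d in manip.masks_of('wide','wrist')[:3]:
    p,e=fit(K,'wide',d['region'],[.5903,.0055,.403],.004);print(round(d['conf'],2),np.round(d['centre']),p,round(e,3))
    if e<.3:print('cm',Rm.T@(np.r_[p[:2],.119]-o['position'])*100,'yaw',f-p[2])
manip.camera('top')
for n in('narrow','oil_center','tall_hook'):
    for d in manip.masks_of(n,'top')[:2]:print(n,round(d['conf'],2),np.round(d['centre'],1))
E
python3 c.py
```

```text
clock: 17.2
position: [0.5861, 0.0277, 0.4272]
ee_rot: [0.827, 0.563, -0.001, -0.0]
ft_force: [0.5, 0.7, 0.2]
grip_width: 0.999
grasp_force: 0.0
clock: 18.0
position: [0.5889, 0.0053, 0.2746]
ee_rot: [0.98, 0.2, -0.003, -0.0]
ft_force: [0.0, 0.6, 0.7]
grip_width: 1.002
grasp_force: 0.0
clock: 18.1
position: [0.5904, 0.0059, 0.278]
ee_rot: [0.979, 0.204, -0.0, -0.0]
ft_force: [0.8, 0.2, 0.9]
grip_width: 0.996
grasp_force: 0.0
[0.59074325 0.00610527 0.27880409] 0.4098874002206482
0.93 [238. 347.] [0.59261901 0.00481447 0.45543716] 2.006
0.91 [318. 214.] [0.59205198 0.00748137 0.3932052 ] 0.003
cm [ 0.16053413 -0.07840951 15.98053845] yaw 0.01668220261506892
0.87 [150.  23.] [0.59261901 0.00481447 0.45543716] 2.193
oil_center 0.49 [120.6 259.3]
oil_center 0.37 [182.9 258.5]
tall_hook 0.93 [185.5 260.6]
```

```bash
python3 -m jog '[{"grip":-1,"slide":[0.15,-0.08,2],"yaw":0.016},{"grip":-1,"slide":[0,0,4],"yaw":0},{"grip":-1,"slide":[0,0,4],"yaw":0},{"grip":-1,"slide":[0,0,4],"yaw":0},{"grip":-1,"slide":[0,0,2],"yaw":0},{"grip":-1,"slide":[0,0,0],"yaw":0},{"grip":1,"slide":[0,0,0],"yaw":0},{"grip":1,"slide":[0,0,0],"yaw":0}]' 40
python3 -m jog '[{"grip":1,"slide":[0,0,0],"yaw":0},{"grip":1,"slide":[0,0,0],"yaw":0},{"grip":1,"slide":[0,0,0],"yaw":0}]'
```

```text
clock: 19.2
position: [0.5927, 0.0076, 0.1201]
ee_rot: [0.981, 0.194, 0.001, 0.0]
ft_force: [0.5, 0.8, -1.1]
grip_width: 0.774
grasp_force: 44.6
clock: 19.5
position: [0.5927, 0.0074, 0.1199]
ee_rot: [0.981, 0.194, 0.002, 0.0]
ft_force: [-0.6, 0.1, 8.1]
grip_width: 0.769
grasp_force: 45.4
```

```bash
python3 -m jog '[{"grip":1,"slide":[0,0,-1],"yaw":0},{"grip":1,"slide":[0,0,-3],"yaw":0},{"grip":1,"slide":[0,0,-4],"yaw":0},{"grip":1,"slide":[0,0,-4],"yaw":0},{"grip":1,"slide":[0,0,-4],"yaw":0},{"grip":1,"slide":[0,0,-4],"yaw":0},{"grip":1,"slide":[0,0,-1],"yaw":0}]'
python3 -m jog '[{"grip":1,"slide":[-1.9,0.8,0],"yaw":0},{"grip":1,"slide":[-3.8,1.64,0],"yaw":0},{"grip":1,"slide":[-3.8,1.64,0],"yaw":0},{"grip":1,"slide":[-3.8,1.64,0],"yaw":0},{"grip":1,"slide":[-3.8,1.64,0],"yaw":0},{"grip":1,"slide":[-3.8,1.64,0],"yaw":0},{"grip":1,"slide":[-1.9,0.8,0],"yaw":0}]'
python3 -m jog '[{"grip":1,"slide":[0,0,0],"yaw":0.12},{"grip":1,"slide":[0,0,0],"yaw":0.14},{"grip":1,"slide":[0,0,0],"yaw":0.14},{"grip":1,"slide":[0,0,0],"yaw":0.14},{"grip":1,"slide":[0,0,0],"yaw":0.14},{"grip":1,"slide":[0,0,0],"yaw":0.14},{"grip":1,"slide":[0,0,0],"yaw":0.14},{"grip":1,"slide":[0,0,0],"yaw":0.14}]'
python3 -m jog '[{"grip":1,"slide":[0,0,0],"yaw":0.14},{"grip":1,"slide":[0,0,0],"yaw":0.14},{"grip":1,"slide":[0,0,0],"yaw":0.14},{"grip":1,"slide":[0,0,0],"yaw":0},{"grip":1,"slide":[0,0,0],"yaw":0}]'
python3 g.py low .125 -.047 .33 -1.1282; python3 -c "
from h import *;print(np.round(manip.get_obs()['joint_pos'],2))"
```

```text
clock: 20.2
position: [0.5924, 0.008, 0.3335]
ee_rot: [0.981, 0.194, 0.003, 0.001]
ft_force: [0.3, 0.8, -1.4]
grip_width: 0.774
grasp_force: 45.3
clock: 20.9
position: [0.4152, -0.1725, 0.3278]
ee_rot: [0.981, 0.192, -0.001, 0.001]
ft_force: [0.6, 0.4, -0.7]
grip_width: 0.77
grasp_force: 45.2
clock: 21.7
position: [0.4176, -0.1697, 0.3278]
ee_rot: [0.937, -0.35, -0.0, 0.0]
ft_force: [0.5, -0.1, -1.4]
grip_width: 0.775
grasp_force: 45.2
clock: 22.2
position: [0.4177, -0.1699, 0.3278]
ee_rot: [0.846, -0.534, -0.0, 0.0]
ft_force: [0.8, -0.5, -1.8]
grip_width: 0.771
grasp_force: 45.2
at [ 0.4177 -0.1699  0.3278] phi -1.1258 tilt [-0.0002 -0.0003] -> cm [10.75 12.42 -0.22] yaw 0.0024
[ 1.23 -0.04 -0.9   1.82 -0.03  1.35 -2.36]
```

```bash
python3 -m jog '[{"grip":1,"slide":[1.35,1.55,0],"yaw":0},{"grip":1,"slide":[2.7,3.1,0],"yaw":0},{"grip":1,"slide":[2.7,3.1,0],"yaw":0},{"grip":1,"slide":[2.7,3.1,0],"yaw":0},{"grip":1,"slide":[1.3,1.57,0],"yaw":0},{"grip":1,"slide":[0,0,0],"yaw":0},{"grip":1,"slide":[0,0,0],"yaw":0}]'
cat > e2.py <<'E'
from h import *
import sys
K=cal('wrist');im=manip.camera('wrist')
o=manip.get_obs();Rm=R.from_quat(o['ee_rot']).as_matrix();f=np.arctan2(Rm[1,0],Rm[0,0])
cv2.imwrite(sys.argv[1],overlay(im,K,[('low_hook',[.485,-.3093,.4426],0),('wide',[o['position'][0],o['position'][1],f],o['position'][2]-.1159)]))
m=manip.masks_of('low_hook','wrist')
P=np.array([.485,-.3093]);h=-np.array([np.cos(.4426),np.sin(.4426)]);q=np.array([-h[1],h[0]])
if m:
    d=m[0];print(round(d['conf'],2))
    for c in range(20,640,60):
        r=np.where(d['region'][:,c])[0]
        if len(r):
            g=np.split(r,np.where(np.diff(r)>2)[0]+1)
            for k in g:
                w=ray(K,(c,(k[0]+k[-1])/2),.17)[:2]-P;print(c,k[0],k[-1],'s,n',np.round([w@h,w@q],4))
E
python3 e2.py pics/w6.png;python3 g.py low .125 -.047 .252 -1.1282
```

```text
clock: 22.9
position: [0.3515, -0.3199, 0.3277]
ee_rot: [0.845, -0.535, -0.0, -0.0]
ft_force: [0.6, -0.3, -1.0]
grip_width: 0.769
grasp_force: 45.2
0.64
140 141 172 s,n [0.0241 0.0048]
200 101 191 s,n [0.0586 0.0106]
260 162 176 s,n [ 0.0918 -0.0022]
at [ 0.3521 -0.3191  0.3279] phi -1.1268 tilt [ 0.0001 -0.    ] -> cm [0.1  0.07 7.59] yaw 0.0014
```

View pics/w6.png

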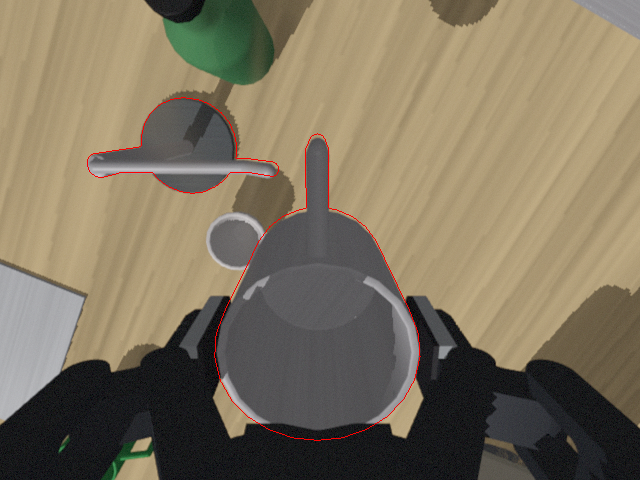

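```bash
python3 -m jog '[{"grip":1,"slide":[0.1,0.05,2],"yaw":0},{"grip":1,"slide":[0,0,3],"yaw":0},{"grip":1,"slide":[0,0,2],"yaw":0},{"grip":1,"slide":[0,0,0.6],"yaw":0},{"grip":1,"slide":[0,0,0],"yaw":0},{"grip":1,"slide":[0,0,0],"yaw":0}]'
python3 g.py low .058 -.047 .252 -1.1282
```

```text
clock: 23.6
position: [0.352, -0.3213, 0.2529]
ee_rot: [0.845, -0.535, 0.001, 0.0]
ft_force: [0.2, -0.5, -0.9]
grip_width: 0.774
grasp_force: 45.2
at [ 0.352  -0.3213  0.2529] phi -1.1291 tilt [ 0.001  -0.0011] -> cm [-0.1  -6.73  0.1 ] yaw -0.0009
```

```bash
python3 -m jog '[{"grip":1,"slide":[-0.1,-1,0.05],"yaw":0},{"grip":1,"slide":[0,-1.5,0],"yaw":0},{"grip":1,"slide":[0,-1.5,0],"yaw":0},{"grip":1,"slide":[0,-1.5,0],"yaw":0},{"grip":1,"slide":[0,-1.2,0],"yaw":0},{"grip":1,"slide":[0,0,0],"yaw":0},{"grip":1,"slide":[0,0,0],"yaw":0}]'
python3 g.py low .058 -.054 .228 -1.1282
```

```text
clock: 24.3
position: [0.4118, -0.2918, 0.2517]
ee_rot: [0.845, -0.535, 0.0, 0.0]
ft_force: [0.4, -0.8, -1.3]
grip_width: 0.768
grasp_force: 45.2
at [ 0.4118 -0.2918  0.2517] phi -1.1295 tilt [ 0.0005 -0.0003] -> cm [-0.68 -0.06  2.37] yaw -0.0013
```

```bash
python3 -m jog '[{"grip":1,"slide":[-0.7,0,0.6],"yaw":0},{"grip":1,"slide":[0,0,0.6],"yaw":0},{"grip":1,"slide":[0,0,0.6],"yaw":0},{"grip":1,"slide":[0,0,0.4],"yaw":0},{"grip":1,"slide":[0,0,0.2],"yaw":0},{"grip":1,"slide":[0,0,0],"yaw":0}]' 20
python3 -m jog '[{"grip":1,"slide":[0,0,0.3],"yaw":0},{"grip":1,"slide":[0,0,0.3],"yaw":0},{"grip":1,"slide":[0,0,0.3],"yaw":0},{"grip":1,"slide":[0,0,0],"yaw":0}]' 20
python3 g.py low .058 -.054 .228 -1.1282
```

```text
clock: 24.9
position: [0.4084, -0.2857, 0.2271]
ee_rot: [0.844, -0.536, -0.0, -0.0]
ft_force: [0.1, 0.1, -0.1]
grip_width: 0.773
grasp_force: 45.3
clock: 25.3
position: [0.4091, -0.2858, 0.2188]
ee_rot: [0.845, -0.535, 0.001, 0.0]
ft_force: [-1.5, 0.3, 4.5]
grip_width: 0.771
grasp_force: 46.1
at [ 0.4091 -0.2858  0.2188] phi -1.1301 tilt [ 0.0013 -0.0012] -> cm [-0.03 -0.06 -0.92] yaw -0.0019
```

```bash
python3 -m jog '[{"grip":1,"slide":[0,0,0.35],"yaw":0},{"grip":1,"slide":[0.05,0,0.35],"yaw":0},{"grip":1,"slide":[0.05,0,0.35],"yaw":0},{"grip":1,"slide":[0.1,0,0.35],"yaw":0},{"grip":1,"slide":[0.1,0,0.3],"yaw":0},{"grip":1,"slide":[0.1,0,0.3],"yaw":0},{"grip":1,"slide":[0,0,0],"yaw":0}]' 20
python3 g.py low .058 -.050 .198 -1.1282; python3 e2.py pics/w7.png
```

```text
clock: 26.0
position: [0.4112, -0.2896, 0.1992]
ee_rot: [0.845, -0.535, 0.001, 0.0]
ft_force: [-0.5, 1.5, 6.8]
grip_width: 0.772
grasp_force: 48.0
at [ 0.4112 -0.2896  0.1992] phi -1.13 tilt [ 0.0023 -0.0016] -> cm [-0.06 -0.02  0.12] yaw -0.0018
0.85
80 189 234 s,n [-0.0031  0.0007]
140 172 230 s,n [0.0127 0.0034]
200 89 230 s,n [0.0288 0.0138]
260 97 176 s,n [0.0439 0.0193]
260 201 231 s,n [ 0.0431 -0.0006]
380 201 231 s,n [ 0.0739 -0.0006]
440 205 237 s,n [ 0.0895 -0.002 ]
500 216 250 s,n [ 0.1053 -0.0052]
```

View pics/w7.png

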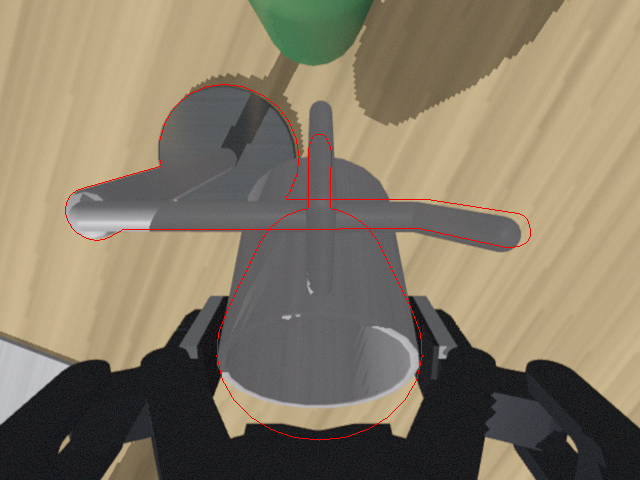

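```bash
python3 -m jog '[{"grip":1,"slide":[0,-0.4,0],"yaw":0},{"grip":1,"slide":[0,-0.4,0],"yaw":0},{"grip":1,"slide":[0.15,0,0.3],"yaw":0},{"grip":1,"slide":[0.15,0,0.3],"yaw":0},{"grip":1,"slide":[0.2,0,0.3],"yaw":0},{"grip":1,"slide":[0.2,0,0.3],"yaw":0},{"grip":1,"slide":[0,0,0],"yaw":0}]' 20
python3 g.py low .05 -.043 .187 -1.1282
```

```text
clock: 26.8
position: [0.4215, -0.2918, 0.1869]
ee_rot: [0.845, -0.535, 0.001, -0.0]
ft_force: [-1.5, 4.5, 6.1]
grip_width: 0.771
grasp_force: 48.4
at [ 0.4215 -0.2918  0.1869] phi -1.1293 tilt [ 0.0018 -0.0003] -> cm [ 0.    0.02 -0.01] yaw -0.0011
```

```bash
python3 -m jog '[{"grip":-0.53,"slide":[0,0,0],"yaw":0},{"grip":-0.57,"slide":[0,0,0],"yaw":0},{"grip":-0.6,"slide":[0,0,0],"yaw":0},{"grip":-0.65,"slide":[0,0,0],"yaw":0}]' 20
python3 -m jog '[{"grip":-0.7,"slide":[0,0,0],"yaw":0},{"grip":-0.8,"slide":[0,0,0],"yaw":0},{"grip":-1,"slide":[0,0,0],"yaw":0},{"grip":-1,"slide":[0,0,0],"yaw":0}]' 20
python3 e2.py pics/w8.png
```

```text
clock: 27.2
position: [0.4204, -0.2923, 0.1862]
ee_rot: [0.844, -0.536, 0.0, 0.0]
ft_force: [-0.5, 0.4, -0.2]
grip_width: 0.822
grasp_force: 0.0
clock: 27.6
position: [0.4204, -0.2921, 0.1863]
ee_rot: [0.845, -0.536, 0.0, 0.0]
ft_force: [-0.4, -0.0, 1.0]
grip_width: 1.004
grasp_force: 0.0
0.92
80 226 272 s,n [-0.0037  0.0011]
140 199 271 s,n [0.0105 0.0044]
200 100 227 s,n [0.0255 0.0204]
200 239 271 s,n [ 0.0236 -0.0004]
260 101 122 s,n [0.0388 0.031 ]
260 238 271 s,n [ 0.0374 -0.0003]
380 238 271 s,n [ 0.065  -0.0004]
440 239 271 s,n [ 0.0788 -0.0006]
500 248 286 s,n [ 0.093  -0.0035]
560 262 302 s,n [ 0.1076 -0.0073]
```

View pics/w8.png

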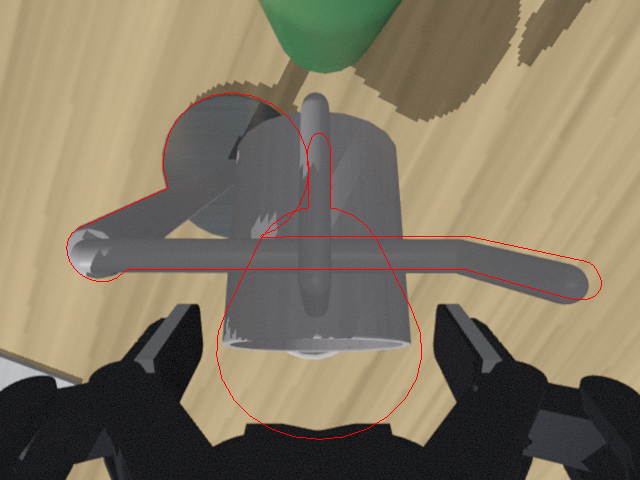

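```bash
python3 -m jog '[{"grip":-1,"slide":[-0.2,0,-0.5],"yaw":0},{"grip":-1,"slide":[-0.3,0,-1.5],"yaw":0},{"grip":-1,"slide":[0,0,-3],"yaw":0},{"grip":-1,"slide":[0,0,-4],"yaw":0},{"grip":-1,"slide":[0,0,-4],"yaw":0},{"grip":-1,"slide":[0,0,-4],"yaw":0},{"grip":-1,"slide":[-4,0,-2],"yaw":0},{"grip":-1,"slide":[-4,0,0],"yaw":0}]'
python3 -m jog '[{"grip":-1,"slide":[-4,0,0],"yaw":0},{"grip":-1,"slide":[-4,0,0],"yaw":0},{"grip":-1,"slide":[0,0,0],"yaw":0},{"grip":-1,"slide":[0,0,0],"yaw":0},{"grip":-1,"slide":[0,0,0],"yaw":0},{"grip":-1,"slide":[0,0,0],"yaw":0},{"grip":-1,"slide":[0,0,0],"yaw":0},{"grip":-1,"slide":[0,0,0],"yaw":0}]'
cat > f.py <<'E'
from h import *
ims={c:[] for c in('side','top')}
for i in range(3):
    for c in ims: ims[c].append(manip.camera(c).astype(int))
T=cal('top')
for c in ims:
    K=cal(c)
    for n in('narrow','wide','oil_center','bean_tin_center','syrup_center','salt_center','sugar_jar_center','cup_center'):
        print(c,n,[(round(d['conf'],2),*np.round(d['centre'])) for d in manip.masks_of(n,c)[:3]])
    for nm,P in(('narrowhang',[.508,.353,.19]),('widehang',[.44,-.33,.125])):
        u=proj(K,[P])[0].astype(int);w=[i[u[1]-25:u[1]+25,u[0]-25:u[0]+25] for i in ims[c]]
        print(c,nm,u,'frame diff',[round(float(np.abs(a-b).mean()),2) for a,b in((w[0],w[1]),(w[1],w[2]),(w[0],w[2]))])
cv2.imwrite('pics/topend.png',ims['top'][-1])
E
python3 f.py
```

```text
clock: 28.5
position: [0.3851, -0.2139, 0.3799]
ee_rot: [0.845, -0.535, 0.002, -0.0]
ft_force: [-0.8, 0.8, 0.4]
grip_width: 0.999
grasp_force: 0.0
clock: 29.3
position: [0.3502, -0.1432, 0.3761]
ee_rot: [0.844, -0.536, -0.0, -0.0]
ft_force: [-0.8, -0.2, 1.0]
grip_width: 1.003
grasp_force: 0.0
side narrow [(0.83, np.float64(330.0), np.float64(330.0))]
side wide [(0.96, np.float64(269.0), np.float64(327.0)), (0.79, np.float64(368.0), np.float64(216.0)), (0.6, np.float64(359.0), np.float64(297.0))]
side oil_center [(0.64, np.float64(314.0), np.float64(366.0))]
side bean_tin_center [(0.69, np.float64(337.0), np.float64(358.0))]
side syrup_center [(0.96, np.float64(361.0), np.float64(206.0)), (0.44, np.float64(337.0), np.float64(358.0)), (0.43, np.float64(377.0), np.float64(253.0))]
side salt_center [(0.52, np.float64(266.0), np.float64(296.0)), (0.5, np.float64(376.0), np.float64(250.0))]
side sugar_jar_center [(0.68, np.float64(268.0), np.float64(294.0))]
side cup_center [(0.72, np.float64(277.0), np.float64(271.0))]
side narrowhang [331 325] frame diff [2.71, 2.75, 2.74]
side widehang 
[... 249 characters left out ...]
oil_center [(0.54, np.float64(122.0), np.float64(259.0)), (0.34, np.float64(155.0), np.float64(273.0))]
top bean_tin_center [(0.57, np.float64(215.0), np.float64(280.0))]
top syrup_center [(0.74, np.float64(480.0), np.float64(264.0))]
top salt_center []
top sugar_jar_center [(0.67, np.float64(284.0), np.float64(196.0)), (0.49, np.float64(153.0), np.float64(270.0))]
top cup_center [(0.86, np.float64(329.0), np.float64(189.0)), (0.27, np.float64(456.0), np.float64(273.0))]
top narrowhang [156 272] frame diff [0.8, 0.81, 0.81]
top widehang [452 278] frame diff [1.28, 1.04, 1.59][ WARN:0@3.931] global loadsave.cpp:1063 imwrite_ Unsupported depth image for selected encoder is fallbacked to CV_8U.
```

```bash
for i in 1 2; do python3 -m jog '[{"grip":-1,"slide":[0,0,0],"yaw":0},{"grip":-1,"slide":[0,0,0],"yaw":0},{"grip":-1,"slide":[0,0,0],"yaw":0},{"grip":-1,"slide":[0,0,0],"yaw":0},{"grip":-1,"slide":[0,0,0],"yaw":0},{"grip":-1,"slide":[0,0,0],"yaw":0},{"grip":-1,"slide":[0,0,0],"yaw":0},{"grip":-1,"slide":[0,0,0],"yaw":0}]' | head -1; done; python3 f.py 2>/dev/null | grep -E "hang|wide|salt|narrow"
```

```text
clock: 31.2
clock: 32.0
side narrow [(0.86, np.float64(329.0), np.float64(326.0))]
side wide [(0.96, np.float64(372.0), np.float64(218.0)), (0.91, np.float64(359.0), np.float64(298.0)), (0.87, np.float64(269.0), np.float64(326.0))]
side salt_center [(0.7, np.float64(373.0), np.float64(255.0))]
side narrowhang [331 325] frame diff [2.74, 2.72, 2.78]
side widehang [367 213] frame diff [2.72, 2.72, 2.7]
top narrow [(0.75, np.float64(154.0), np.float64(271.0))]
top wide [(0.83, np.float64(240.0), np.float64(207.0)), (0.82, np.float64(457.0), np.float64(276.0)), (0.6, np.float64(305.0), np.float64(290.0))]
top salt_center []
top narrowhang [156 272] frame diff [0.79, 0.8, 0.79]
top widehang [452 278] frame diff [0.7, 0.72, 0.72]
```

Both measures hang still and the bystanders are where they were. I'm handing in the job.

```bash
python3 -c "
from workcell import manip
print(manip.hand_in())"
```

```text
the job is handed in; nothing more can be done
None
```

The narrow measure hangs on the taller hook and the wide one on the shorter hook, hung in that order; both were still at hand-in (about 32 s) and no bystander seen had moved, though the top camera lost sight of the salt dish at the end. I viewed 11 pictures, one over the limit of 10.

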